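# Isolate the switch-fuse and pry its fuse cover open

### The job

The fused isolator on the bench has to be opened for a fuse check. First switch it off: push its black handle clockwise through its quarter turn until it has snapped over and lies against its end stop. Then put the blade of the small screwdriver into the notch under the front edge of the fuse cover and lever the snap-fit cover up so that it pops open, and lay the screwdriver back down on the bench, clear of the isolator; leave the other things on the bench where they are.

Things in the scene. Friction and masses are not known exactly. Their poses are not given: they have to be found in the camera images.
- isolator: Grey fused isolator, 145 x 84 mm, on a steel plate (180 x 120, top z 22) on feet; immovable. Origin: bench level under its middle; z up; +x from the notched front end (x -70, faces the robot) to the terminals (+75); +y left of +x. Top face z 74 mm. Flush dark grey cover over the fuse bay: x -63 to +12, y +-29; behind it the handle's hub.
- hub (a point): Point on the vertical axis of the handle's hub (isolator frame x 37, y 0, z 85 mm); z axis up.
- handle_grip (a point): Point in the middle of the handle's arm, 70 mm from the hub axis. The black arm is a bar 16 mm wide, 16 mm high (z 75 to 91 mm), ending 88 mm from the hub axis. On: it points along isolator -x, 1 mm above the cover, and so bars the cover from opening. Off: it points along isolator +y, out past the housing's side.
- handle (a joint): Handle angle, rad: 0 on, grows clockwise seen from above, 1.571 off, at the end stop. Starts at 0 to 0.2. Friction: about 1.5 N at the grip; from about 1.0 rad a snap spring pushes back too (to 7 N in all); past about 1.35 it carries the handle on to the stop; let go before that, the handle springs back towards 1.0.
- notch (a point): Centre of the screwdriver notch, on the outer front face (isolator x -70, y 0, z 64 mm); axes as the isolator, x points in. Opening 19 mm wide, 8 mm high: from z 60 (sill: top of a 6 mm thick wall, the fulcrum) to z 68 (underside of the cover). Straight in, a rib stops a blade 32 mm behind the outer face.
- cover_edge (a point): Middle of the cover's front edge, at the notch (mid-thickness; the cover is 6 mm thick, 58 mm wide).
- cover (a joint): Angle of the fuse cover, rad: 0 snapped shut, 0.9 fully open. Hinge across the housing at isolator x 12 mm. Its front edge is held under two sprung roller hooks beside the notch: about 9 N upward there, or 13 N at a blade against the rib, free it; it lets go when that edge has risen 3 to 4 mm (0.05 rad), then springs open by itself.
- screwdriver_small: The smaller of two screwdrivers, 180 mm long, 0.09 kg, lying on the bench. Origin: under its middle, at its underside; z up; the blade points along its -y. Handle 20 mm wide (x), 22 mm high, from y -7 to +88 mm; shaft and blade 6 mm thick from there to the tip at y -90 mm, axis 11 mm above the underside.
- blade_tip (a point): Tip of the small screwdriver's blade, on its axis (same axes as the screwdriver).
- screwdriver_cross: Bystander: the larger screwdriver, 225 mm long, 30 mm thick handle. Origin under its middle.
- spare_breaker: Bystander: two-pole breaker lying on its back, 36 x 85 x 63 mm, fixed where it is. Origin under its middle.
- solder_spool: Bystander: spool of solder wire, 44 mm across, 42 mm high. Origin on the bench, beneath it.
- insulator_1: Bystander: small ribbed standoff insulator standing upright, 31 mm across, 35 mm high. Origin under its middle.
- multimeter: Bystander: hand multimeter lying flat, 150 x 74 x 44 mm. Origin under its middle.

How it is judged:
By the outcome, as a careful person would: the job done as asked, in the order asked, and still so for the second after the job is handed in, with the robot touching nothing.
It also fails if it takes over 61 s, if anything falls off the work surface, if the arm or the gripper's body presses on something with over 40 N, if the wrist force passes 120 N, or if a joint passes its speed limit or range.

### The arm

A 6-joint arm with a two-finger parallel gripper is mounted at the origin on a cart in front of the work surface, level with it; the furniture and walls round the work are solid. World frame = base frame: x ahead of the robot, y to its left, z up, the work surface at z = 0. Lengths are in m, angles in rad, forces in N, time in s.
With the tool pointing down it reaches from about 0.375 to 0.9 m from the base axis. Payload 3.1 kg.
Tool frame: the origin (TCP) lies on the front face of the gripper's body, between the roots of the fingers; the fingertips stand 70 mm ahead of it and the grasp point (between the pads) lies 51 mm ahead of it; z points along the fingers, y is the line along which they close (so a half turn about z gives the same grasp; the last joint's range is limited). The gripper opens to 87 mm and grips with 3 to 60 N. Pads are 19 mm wide; open, the fingers measure 117 mm over their backs; the gripper's body (75 mm by 190 mm) begins 51 mm behind the grasp point.
Start: joints at [0.992, 0.527, 1.433, -0, 1.181, -0.178], TCP at [0.244, 0.575, 0.292] pointing down, gripper open.
Joint ranges: [-3.08, 3.08], [-0.75, 2.2], [0.22, 2.44], [-1.43, 4.57], [0, 2.65], [-2.85, 2.85]. Speed limits (rad/s): [2.79, 2.79, 3.14, 3.14, 3.14, 3.14].

### API

Orientations are given as a unit quaternion [x, y, z, w].
In Python, from rig import robot, cams, ticket gives the robot as it stands. The module is installed in compiled form; this text tells all that it offers.
- The arm moves only by the shell command python3 -m crank 'ROWS' [FORCE]. ROWS is JSON, a list of rows, each a list of 7 numbers: the shift along the tool's x, y, z in cm, then the turn, a rotation vector about the tool's x, y, z in rad, then the closure, from 0 (fully open) to 1 (shut). A call has 1 to 5 rows; each row shifts and turns the commanded pose from where the row before left it, along the tool's axes as they then stand; what a row does not reach is not made up. A row lasts 1/8 s, in which the tool goes at most 62.5 mm and 10.7 degrees, less where a joint would pass 70% of its speed; a pose out of reach is approached as far as the arm can. A call is refused whole if a number of a shift passes 6.25 or a number of a turn 0.188, either way. A call with a gripper value outside its range is refused whole. The fingers move at their own pace and stop on an object; FORCE is the grip in N (left out, the last holds). Time passes only in rows, so rows that do not move let the fingers close. It gives the time, the measured TCP pose, the force, the opening and the grip force at its end, in the units of the state.
- robot.get_obs(): the state, without advancing time (a new reading comes with each control period).
- cams.camera(name): name is "scene" or "side" or "wrist"; returns the picture (480x640x3 uint8, red, green, blue); there is no depth.
- cams.camera_info(name): a dict with "intrinsics" (3x3 intrinsics, pixels), "pose" (4x4, takes a point from camera to world coordinates). Camera axes: x right, y down, z forward; pixel columns grow to the right and rows downward; lengths in m; the calibration is good to about 2 mm. A picture is of the moment at which its call begins: read the wrist's pose just before it. camera_info takes no time and is no camera call; for the wrist camera it gives the pose at the moment of the call.
- ticket.hand_in(): hands the job in; it is judged then, once.
The state is a dict: "time": time; "q": joint angles; "joint_velocities": joint speeds; "joint_torque": joint torques, N m; "position": TCP position; "tool_rot": TCP orientation; "ft_force": force on the tool from outside, world axes, zero at the start; "moment": the same for the moment, N m; "grip_width": finger opening in m; "grip_force": force on a finger pad.
Only numpy, scipy, OpenCV 4.12 (cv2) and the standard library are available. Lean on these libraries where they do the work, as an engineer would, in place of code of your own. Each camera call takes 0.05 s, during which the arm holds its last target. There are 200 camera calls.

## Working session

There is one attempt and no reset: what is moved stays moved. The work goes in short steps, Python scripts to look and compute and a shell command to move; the robot and the scene stay as the last step left them, time stands still between calls to the robot, and variables do not carry over. Pictures are saved under pics/ and viewed, at most 10 in all, crops included, and the job is handed in when it is done.

```bash
mkdir -p pics; python3 - <<'E'
from rig import robot,cams
import cv2,numpy as np
for n in ["scene","side"]:
    im=cams.camera(n); cv2.imwrite(f"pics/{n}0.png",im[:,:,::-1])
    i=cams.camera_info(n); print(n,np.round(i["intrinsics"],1).tolist(),np.round(i["pose"],3).tolist())
o=robot.get_obs();print({k:np.round(v,3).tolist() for k,v in o.items()})
print(np.round(cams.camera_info("wrist")["pose"],3).tolist())
E
```

```text
scene [[579.8, 0.0, 325.0], [0.0, 579.8, 252.7], [0.0, 0.0, 1.0]] [[0.671, -0.373, 0.641, -0.266], [-0.741, -0.364, 0.564, -0.745], [0.023, -0.854, -0.52, 0.754], [0.0, 0.0, 0.0, 1.0]]
side [[561.7, 0.0, 318.6], [0.0, 561.7, 247.0], [0.0, 0.0, 1.0]] [[0.832, -0.211, 0.513, -0.104], [-0.554, -0.36, 0.751, -1.002], [0.026, -0.909, -0.416, 0.61], [0.0, 0.0, 0.0, 1.0]]
{'time': 0.1, 'q': [0.992, 0.528, 1.434, 0.0, 1.181, -0.178], 'joint_velocities': [0.001, -0.003, -0.002, 0.001, -0.0, 0.001], 'joint_torque': [0.001, -44.099, -17.715, 0.063, 0.053, -0.0], 'position': [0.244, 0.575, 0.291], 'tool_rot': [0.199, 0.98, -0.001, -0.0], 'ft_force': [0.3, -0.239, 0.13], 'moment': [0.02, 0.037, -0.008], 'grip_force': 0.0, 'grip_width': 0.087}
[[0.39, 0.878, 0.279, 0.166], [0.921, -0.371, -0.119, 0.607], [-0.002, 0.303, -0.953, 0.384], [0.0, 0.0, 0.0, 1.0]]
```

View pics/scene0.png

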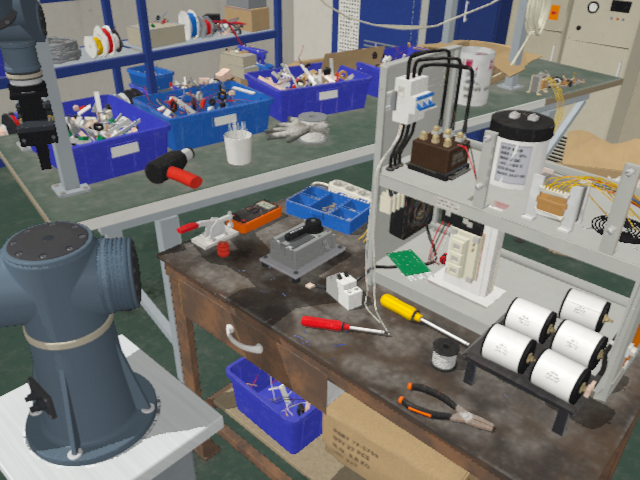

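View pics/side0.png

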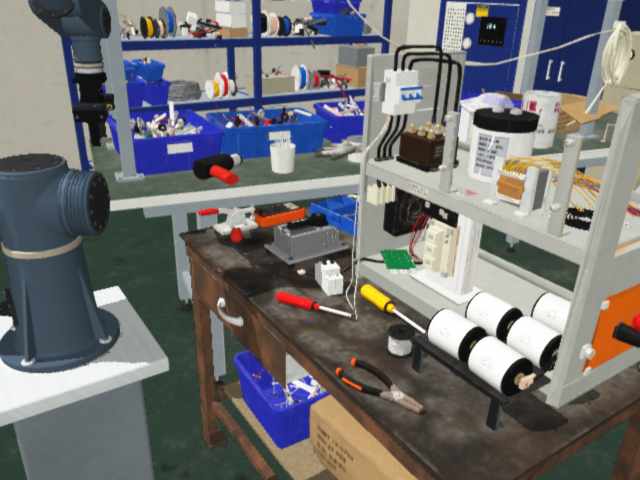

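The scene view shows the isolator around (303,250), with the handle pointing to the lower left. The red small screwdriver runs from about (302,322) to its tip at (388,333). The yellow one is the larger bystander.

```bash
cat > h.py <<'E'
from rig import robot,cams
import cv2,numpy as np
from scipy.spatial.transform import Rotation as R
def ray(info,u,v,z):
    K=np.array(info["intrinsics"]);T=np.array(info["pose"])
    d=T[:3,:3]@np.linalg.solve(K,[u,v,1]);p=T[:3,3];return p+d*(z-p[2])/d[2]
def proj(info,P):
    K=np.array(info["intrinsics"]);T=np.array(info["pose"])
    c=T[:3,:3].T@(np.array(P)-T[:3,3]);c=K@c;return c[:2]/c[2]
def snap(n,name,crop=None,s=1):
    i=cams.camera_info(n);im=cams.camera(n)[:,:,::-1].copy()
    c=im if crop is None else im[crop[1]:crop[3],crop[0]:crop[2]]
    cv2.imwrite(f"pics/{name}.png",cv2.resize(c,None,fx=s,fy=s,interpolation=cv2.INTER_CUBIC));return i,im
E
python3 - <<'E'
from h import *
i=cams.camera_info("scene")
for n,u,v,z in [("red end",302,322,.011),("red tip",388,333,.011),("iso",303,235,.074),("hub",313,224,.088),("armend",288,240,.085),("yel end",383,300,.015),("yel tip",468,345,.015),("breaker",345,275,.06)]:
    print(n,np.round(ray(i,u,v,z),3))
im=cv2.imread("pics/scene0.png");a=cv2.resize(im[190:350,240:440],None,fx=4,fy=4,interpolation=cv2.INTER_CUBIC)[:600]
cv2.imwrite("pics/c1.png",a[:,:800])
E
```

```text
red end [ 0.414 -0.089  0.011]
red tip [ 0.508 -0.239  0.011]
iso [0.595 0.084 0.074]
hub [0.633 0.087 0.088]
armend [0.541 0.079 0.085]
yel end [ 0.587 -0.166  0.015]
yel tip [ 0.583 -0.378  0.015]
breaker [ 0.551 -0.086  0.06 ]
```

View pics/c1.png

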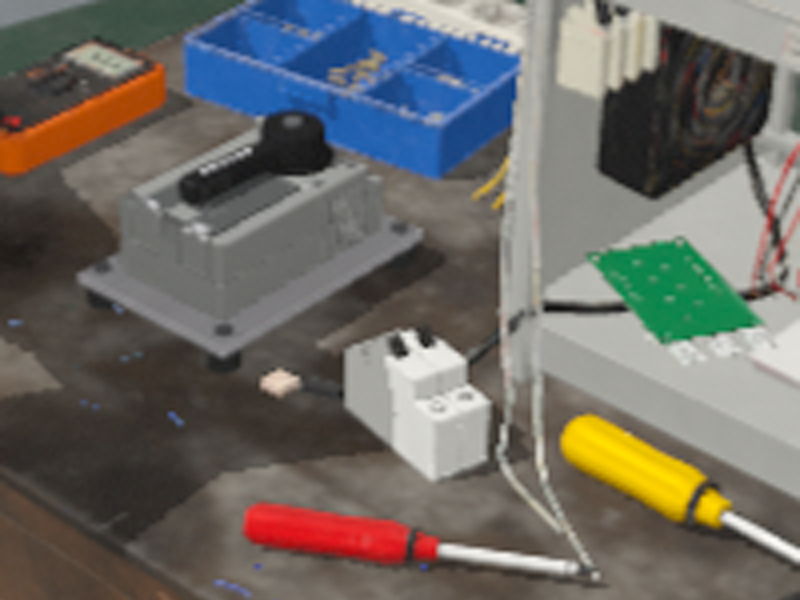

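```bash
python3 - <<'E'
from h import *
i=cams.camera_info("scene")
L,F,Rr=[ray(i,*p,.022) for p in [(260,259.5),(295.5,279.5),(345.7,248.5)]]
print(L,F,Rr,np.linalg.norm(L-F),np.linalg.norm(Rr-F))
x=(Rr-F);y=(L-F);print(np.degrees(np.arctan2(x[1],x[0])),np.degrees(np.arctan2(y[1],y[0]))-90, "c",(L+Rr)/2)
T=np.eye(4)
for n,u,v in [("cab",392,332),("a",365,305)]: print(n,ray(i,u,v,0))
# side cam triangulate hub etc
j=cams.camera_info("side")
im=cv2.imread("pics/side0.png");a=cv2.resize(im[195:345,210:410],None,fx=4,fy=4,interpolation=cv2.INTER_CUBIC)
cv2.imwrite("pics/c2.png",a)
E
```

```text
[0.50553351 0.13879689 0.022     ] [0.50376129 0.0188991  0.022     ] [0.68657636 0.0259735  0.022     ] 0.11991087970627509 0.1829519053906385
2.2160694836289454 -0.8468342183406321 c [0.59605494 0.08238519 0.022     ]
cab [ 0.52759464 -0.23527329  0.        ]
a [ 0.56160369 -0.1369633   0.        ]
```

View pics/c2.png

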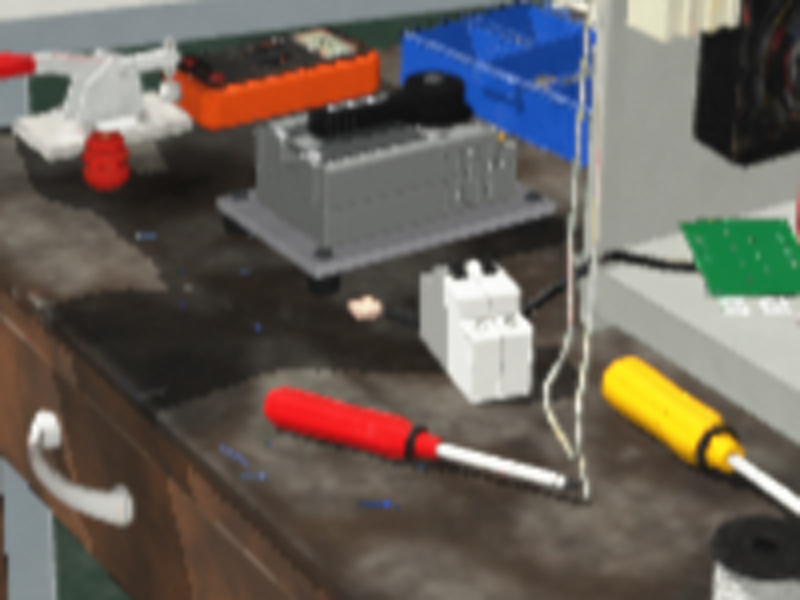

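```bash
python3 -m crank '[[-5,-3.6,0,0,0,0,1],[-5,-3.6,0,0,0,0,1],[-5,-3.6,0,0,0,0,1],[-5,-3.6,0,0,0,0,1],[-5,-3.6,0,0,0,0,1]]'; python3 -m crank '[[-5,-3.6,0,0,0,0,1],[-5,-3.6,0,0,0,0,1],[-5,-3.6,0,0,0,0,1],[-3.5,-2.5,0,0,0,-0.185,1],[0,0,0,0,0,-0.185,1]]'; python3 - <<'E'
from h import *
o=robot.get_obs();print(o["time"],np.round(o["position"],3),np.round(R.from_quat(o["tool_rot"]).as_matrix(),2).tolist())
snap("wrist","w1")
i=cams.camera_info("scene");j=cams.camera_info("side")
print("post",ray(i,371,286,.04))
def pl(f,a,b):
    K=np.array(f["intrinsics"]);T=np.array(f["pose"]);d=[T[:3,:3]@np.linalg.solve(K,[*p,1]) for p in (a,b)]
    n=np.cross(*d);n/=np.linalg.norm(n);return n,n@T[:3,3]
n1,c1=pl(i,(377,190),(366,300));n2,c2=pl(j,(357,195),(347,290))
for z in(.05,.15,.3):print("cable",np.linalg.solve([n1,n2,[0,0,1]],[c1,c2,z]))
E
```

```text
time: 0.72
position: [0.4044, 0.3104, 0.2921]
tool_rot: [0.199, 0.98, -0.0, -0.0]
ft_force: [1.0, 0.5, -0.5]
grip_width: 0.0449
grip_force: 0.0
time: 1.35
position: [0.5242, 0.1145, 0.2919]
tool_rot: [0.015, 1.0, -0.0, 0.0]
ft_force: [-1.2, -1.2, 0.2]
grip_width: 0.0016
grip_force: 0.0
1.35 [0.524 0.115 0.292] [[-1.0, 0.03, 0.0], [0.03, 1.0, -0.0], [-0.0, -0.0, -1.0]]
post [ 0.58080876 -0.13523329  0.04      ]
cable [ 0.57393874 -0.13085943  0.05      ]
cable [ 0.58255143 -0.12738316  0.15      ]
cable [ 0.59547047 -0.12216877  0.3       ]
```

View pics/w1.png

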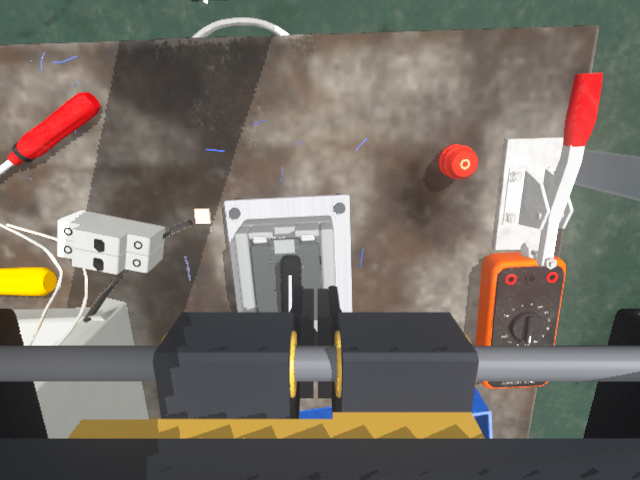

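```bash
python3 - <<'E'
from h import *
i=cams.camera_info("wrist")
for n,u,v,z in [("FR",225,201,.022),("FL",350,195,.022),("hFR",246,221,.074),("hFL",330,217,.074),("notch",286,232,.07),("armend",290,256,.091),("arm2",290,300,.091),("post",110,310,.045),("red end",95,98,.011),("insul",460,161,.035)]:
    print(n,np.round(ray(i,u,v,z),4))
E
```

```text
FR [0.5119 0.03   0.022 ]
FL [0.509  0.1481 0.022 ]
hFR [0.5184 0.0582 0.074 ]
hFL [0.5167 0.1273 0.074 ]
notch [0.5298 0.0903 0.07  ]
armend [0.5438 0.0943 0.091 ]
arm2 [0.5826 0.0926 0.091 ]
post [ 0.6117 -0.086   0.045 ]
red end [ 0.4172 -0.0808  0.011 ]
insul [0.4783 0.2441 0.035 ]
```

```bash
python3 -m crank '[[0,0,0,0,0,-0.03,1]]'; python3 - <<'E'
from h import *
i,im=snap("wrist","w2",(180,150,420,330),3)
o=robot.get_obs();print(o["position"],R.from_quat(o["tool_rot"]).as_matrix().round(3).tolist())
i=cams.camera_info("wrist")
g=cv2.cvtColor(im,cv2.COLOR_BGR2GRAY)
hsv=cv2.cvtColor(im,cv2.COLOR_BGR2HSV)
m=((hsv[...,2]>165)&(hsv[...,1]<40)).astype(np.uint8);m[:, :205]=0;m[:,400:]=0;m[:170]=0;m[310:]=0
c=max(cv2.findContours(m,0,2)[0],key=cv2.contourArea);print(cv2.boundingRect(c))
pts=c[:,0]; 
for f in(lambda p:p[0]+p[1],lambda p:-p[0]+p[1]):
    p=min(pts,key=f);print(p,ray(i,*p,.022).round(4))
E
```

```text
time: 1.52
position: [0.5218, 0.1175, 0.2918]
tool_rot: [0.001, 1.0, 0.0, -0.001]
ft_force: [-0.6, 0.9, 0.1]
grip_width: 0.0004
grip_force: 0.0
[0.52173065 0.11782059 0.29197072] [[-1.0, 0.001, -0.001], [0.001, 1.0, 0.0], [0.001, 0.0, -1.0]]
(221, 178, 141, 132)
[222 201] [0.5125 0.0291 0.022 ]
[360 188] [0.5002 0.1592 0.022 ]
```

View pics/w2.png

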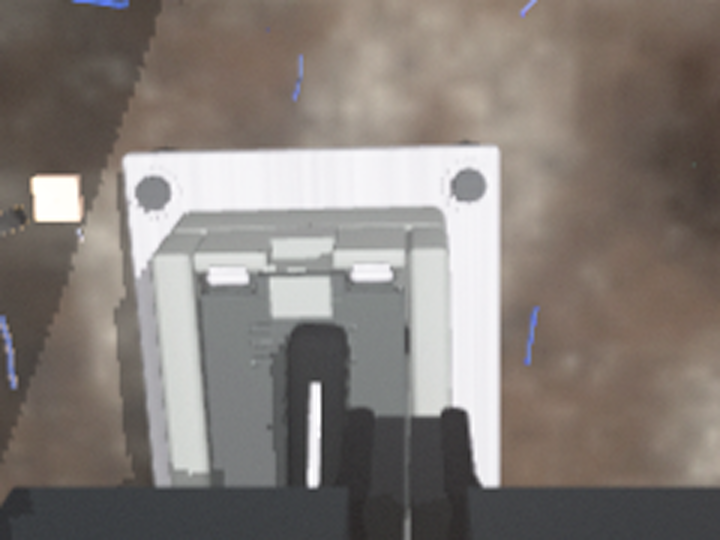

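```bash
python3 - <<'E'
from h import *
i=cams.camera_info("wrist")
for n,u,v,z in [("FR",221.7,201.5,.022),("FL",346,199,.022),("hR",232.5,233,.074),("hL",330,232,.074),("hook mid",280,241.3,.074),("covR",247,246,.074),("covL",316,245,.074),("armend",286,258,.091),("armR",275,300,.091),("armL",294.5,300,.091),("notch",280.5,235,.074)]:
    print(n,np.round(ray(i,u,v,z),4))
E
```

```text
FR [0.513  0.0288 0.022 ]
FL [0.5107 0.1464 0.022 ]
hR [0.5287 0.0485 0.074 ]
hL [0.5279 0.1295 0.074 ]
hook mid [0.536  0.0878 0.074 ]
covR [0.5401 0.0599 0.074 ]
covL [0.5393 0.1179 0.074 ]
armend [0.5446 0.0938 0.091 ]
armR [0.5818 0.0838 0.091 ]
armL [0.5818 0.1    0.091 ]
notch [0.5305 0.0883 0.074 ]
```

```bash
python3 -m crank '[[-2.2,-3.4,0,0,0,0,1],[-2.3,-3.6,2,0,0,0,1],[0,0,5,0,0,0,1],[0,0,5,0,0,0,1],[0,0,2,0,0,0,1]]';python3 -m crank '[[0,0,0,0,0,0,1]]'
```

```text
time: 2.2
position: [0.5651, 0.0485, 0.1493]
tool_rot: [0.001, 1.0, 0.0, -0.003]
ft_force: [-0.7, -0.3, 0.5]
grip_width: 0.0002
grip_force: 0.0
time: 2.33
position: [0.5658, 0.0484, 0.1505]
tool_rot: [0.0, 1.0, 0.0, -0.002]
ft_force: [-0.4, -0.1, 0.0]
grip_width: 0.0003
grip_force: 0.0
```

```bash
python3 -m crank '[[0,1.7,0,0,0,0,1],[0.3,1.29,0,0,0,0.18,1],[0.3,1.29,0,0,0,0.18,1],[0.3,1.29,0,0,0,0.18,1],[0.3,1.29,0,0,0,0.18,1]]';python3 -m crank '[[0.3,1.29,0,0,0,0.18,1],[0.3,1.29,0,0,0,0.18,1]]'
```

```text
time: 2.95
position: [0.5698, 0.1178, 0.1542]
tool_rot: [0.355, 0.935, 0.0, 0.001]
ft_force: [0.3, -1.8, -1.0]
grip_width: 0.0003
grip_force: 0.8
time: 3.2
position: [0.5839, 0.14, 0.1541]
tool_rot: [0.517, 0.856, 0.0, 0.001]
ft_force: [-0.8, -2.4, 0.7]
grip_width: 0.0005
grip_force: 0.8
```

```bash
python3 -m crank '[[0.3,1.29,0,0,0,0.18,1],[0.25,0.9,0,0,0,0.12,1],[0.15,0.5,0,0,0,0.07,1],[0,0,0,0,0,0,1]]'; python3 -c "
from h import *
snap('scene','s2',(240,190,390,300),5);o=robot.get_obs();print(o['ft_force'],o['position'])"
```

```text
time: 3.7
position: [0.607, 0.1562, 0.154]
tool_rot: [0.663, 0.749, 0.001, 0.001]
ft_force: [-0.8, 0.1, -0.5]
grip_width: 0.0004
grip_force: 0.0
[-0.49116673  0.6280592   0.287622  ] [0.60666112 0.15588577 0.15371856]
```

View pics/s2.png

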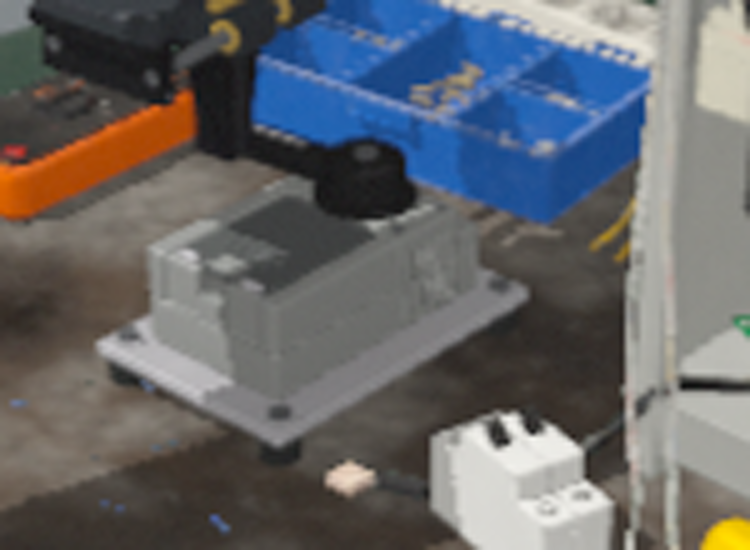

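The handle lies along +y, so it is off. I'll confirm with a light push against the stop, then retreat toward the screwdriver.

```bash
python3 -m crank '[[0,0.4,0,0,0,0.03,1],[0.05,0.4,0,0,0,0.05,1],[0,0.2,0,0,0,0,1],[0,0,0,0,0,0,1]]'; python3 -m crank '[[0,-2,0,0,0,0,1],[0,0,-6,0,0,0,1],[0,0,-4,0,0,0,1],[-4.5,-3,0,0,0,0,0.5],[-4.5,-3,0,0,0,0,0.5]]';python3 -m crank '[[-4.5,-3,0,0,0,0,0.5],[-4.5,-3,0,0,0,0,0.5],[-4.5,-3,0,0,0,0,0.5],[-4.5,-3,0,0,0,-0.18,0.5],[0,0,0,0,0,-0.18,0.5]]';python3 -m crank '[[0,0,0,0,0,-0.15,0.5],[0,0,0,0,0,0,0.5]]'
python3 - <<'E'
from h import *
i,im=snap("wrist","w3")
o=robot.get_obs();print(o["position"],R.from_quat(o["tool_rot"]).as_matrix().round(3).tolist())
hsv=cv2.cvtColor(im,cv2.COLOR_BGR2HSV)
m=(((hsv[...,0]<8)|(hsv[...,0]>172))&(hsv[...,1]>170)&(hsv[...,2]>80)).astype(np.uint8)
for c in cv2.findContours(m,0,2)[0]:
    if cv2.contourArea(c)>300:
        r=cv2.minAreaRect(c);b=cv2.boxPoints(r);print(r)
        for p in b:print(p,ray(i,*p,.011).round(4))
E
```

```text
time: 4.25
position: [0.6162, 0.1561, 0.1523]
tool_rot: [0.693, 0.721, 0.0, -0.0]
ft_force: [-0.3, -0.1, -0.5]
grip_width: 0.0004
grip_force: 0.3
time: 4.88
position: [0.5399, 0.0621, 0.2533]
tool_rot: [0.692, 0.722, 0.001, 0.002]
ft_force: [0.1, -0.7, -0.6]
grip_width: 0.0133
grip_force: 0.0
time: 5.5
position: [0.4288, -0.1206, 0.2526]
tool_rot: [0.559, 0.829, -0.0, 0.001]
ft_force: [0.2, -0.0, -0.3]
grip_width: 0.0431
grip_force: 0.0
time: 5.75
position: [0.4301, -0.1181, 0.2525]
tool_rot: [0.497, 0.868, -0.0, 0.001]
ft_force: [-0.2, 0.1, 0.1]
grip_width: 0.0434
grip_force: 0.0
[ 0.43005836 -0.11792822  0.25242256] [[-0.506, 0.862, 0.001], [0.862, 0.506, -0.001], [-0.001, 0.0, -1.0]]
((325.0, 223.5), (95.0, 24.0), 90.0)
[313. 176.] [ 0.4097 -0.0889  0.011 ]
[337. 176.] [ 0.4274 -0.0785  0.011 ]
[337. 271.] [ 0.473  -0.1531  0.011 ]
[313. 271.] [ 0.4539 -0.1644  0.011 ]
```

View pics/w3.png

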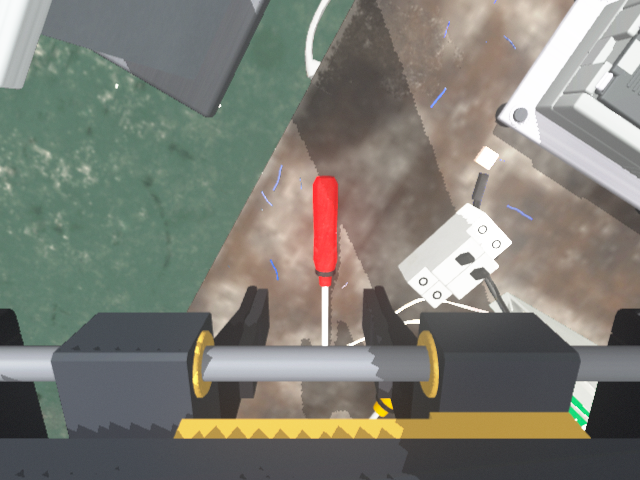

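```bash
python3 -m crank '[[-2.6,0.76,2,0,0,0,0.58],[0,0,5,0,0,0,0.58],[0,0,5,0,0,0,0.58],[0,0,3.5,0,0,0,0.58],[0,0,0,0,0,0,0.58]]'; python3 -m crank '[[0,0,1.2,0,0,0,0.58],[0,0,1.1,0,0,0,0.58],[0,0,0,0,0,0,0.58]]'
```

```text
time: 6.42
position: [0.4487, -0.1354, 0.0952]
tool_rot: [0.496, 0.868, 0.0, -0.003]
ft_force: [0.3, 0.1, 0.2]
grip_width: 0.0366
grip_force: 0.0
time: 6.8
position: [0.4498, -0.1362, 0.0743]
tool_rot: [0.496, 0.868, -0.0, 0.0]
ft_force: [0.7, -0.2, -0.1]
grip_width: 0.0365
grip_force: 0.0
```

```bash
python3 -m crank '[[0,0,0.2,0,0,0,0.58],[0,0,0,0,0,0,1],[0,0,0,0,0,0,1],[0,0,0,0,0,0,1]]' 50; python3 -m crank '[[0,0,-1.5,0,0,0,1],[0,0,-4,0,0,0,1],[0,0,-4.5,0,0,0,1],[0,0,0,0,0,0,1]]'
python3 - <<'E'
from h import *
i,im=snap("side","sd1",(200,180,400,330),4)
o=robot.get_obs();print(o["position"],R.from_quat(o["tool_rot"]).as_matrix().round(3).tolist())
E
```

```text
time: 7.3
position: [0.4498, -0.1362, 0.0725]
tool_rot: [0.496, 0.868, 0.0, 0.0]
ft_force: [-0.2, -0.0, 2.3]
grip_width: 0.0195
grip_force: 50.0
time: 7.8
position: [0.4512, -0.1369, 0.1757]
tool_rot: [0.496, 0.869, -0.0, 0.004]
ft_force: [-0.0, 0.4, -0.9]
grip_width: 0.0191
grip_force: 50.0
[ 0.45028105 -0.13646986  0.17417941] [[-0.509, 0.861, 0.004], [0.861, 0.509, -0.002], [-0.004, 0.002, -1.0]]
```

View pics/sd1.png

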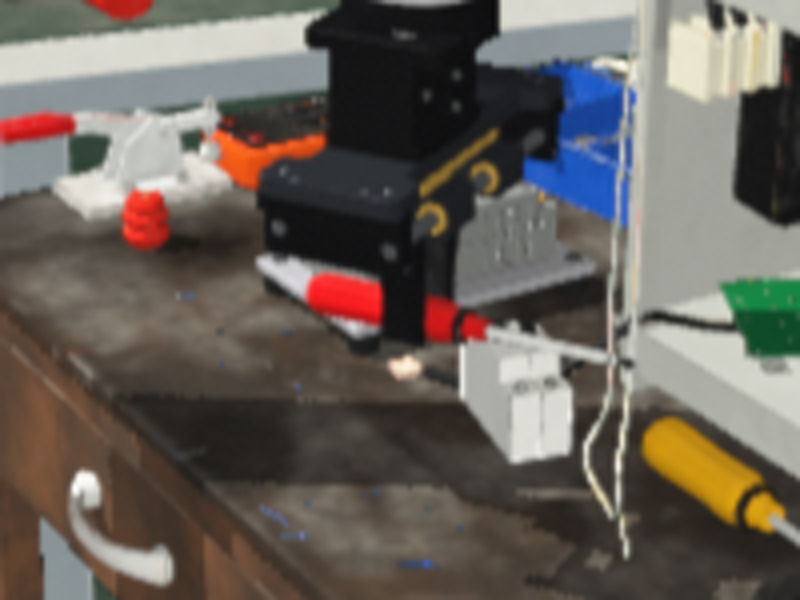

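```bash
python3 -m crank '[[5.6,1.4,0,0,0,0,1],[5.6,1.4,0,0,0,0,1],[5.6,1.4,0,0,0,0,1],[5.6,1.4,0,0,0,0,1],[0,0,0,0,0,-0.18,1]]'; python3 -m crank '[[0,0,0,0,0,-0.18,1],[0,0,0,0,0,-0.18,1],[0,0,0,0,0,-0.18,1],[0,0,0,0,0,-0.18,1],[0,0,0,0,0,-0.15,1]]'; python3 -m crank '[[0,0,0,0,0,0,1]]'
python3 - <<'E'
from h import *
i,im=snap("wrist","w4")
o=robot.get_obs();p=np.array(o["position"]);M=R.from_quat(o["tool_rot"]).as_matrix();print(p,M.round(3).tolist())
for n in("wrist","scene","side"):
    f=cams.camera_info(n);print(n,proj(f,p+M@[-.117,0,.06]),proj(f,p+M@[-.04,0,.06]))
E
```

```text
time: 8.48
position: [0.38, 0.0887, 0.1713]
tool_rot: [0.41, 0.912, -0.001, -0.003]
ft_force: [1.0, -0.6, -0.3]
grip_width: 0.0193
grip_force: 50.0
time: 9.1
position: [0.3831, 0.0852, 0.1714]
tool_rot: [-0.009, 1.0, 0.0, -0.002]
ft_force: [0.8, 0.9, -0.6]
grip_width: 0.0196
grip_force: 50.0
time: 9.22
position: [0.3833, 0.0852, 0.1715]
tool_rot: [-0.005, 1.0, 0.0, -0.001]
ft_force: [0.7, -0.7, -0.7]
grip_width: 0.019
grip_force: 50.0
[0.38338449 0.08520866 0.17162779] [[-1.0, -0.01, -0.002], [-0.01, 1.0, 0.0], [0.002, 0.0, -1.0]]
wrist [316.4730012  516.12762877] [316.69362556 395.2617042 ]
scene [272.72480588 235.17398521] [246.84958714 247.8933809 ]
side [270.97087075 219.20568739] [241.88208202 225.44593739]
```

View pics/w4.png

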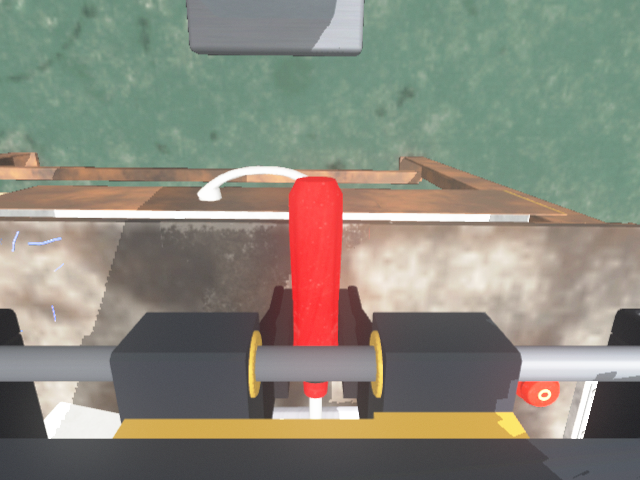

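```bash
python3 -m crank '[[0,0.15,2.5,0,0,0,1],[0,0,2.1,0,0,0,1],[-1,0,0,0,0,0,1],[-1,0,0,0,0,0,1],[0,0,0,0,0,0,1]]'; python3 - <<'E'
from h import *
o=robot.get_obs();p=np.array(o["position"]);M=R.from_quat(o["tool_rot"]).as_matrix();print(p,M[:,0].round(4),"tip",p+M@[-.118,0,.0615],o["ft_force"])
for n in("scene","side"):
    f=cams.camera_info(n);im=cams.camera(n)[:,:,::-1];hsv=cv2.cvtColor(im,cv2.COLOR_BGR2HSV)
    P=[proj(f,p+M@[a,0,.0615]) for a in(-.118,-.07,-.022,.061)];print(n,np.round(P,1).tolist())
    # profile of brightness across shaft at two stations + red handle
    for a in (-.11,-.09,-.06,-.045):
        c=proj(f,p+M@[a,0,.0615]);u=int(round(c[0]));v=int(round(c[1]));print(a,c.round(1),"rows",v-6,im[v-6:v+7,u].max(1).tolist())
E
```

```text
time: 9.9
position: [0.4062, 0.0868, 0.127]
tool_rot: [-0.006, 1.0, -0.0, 0.002]
ft_force: [-0.4, 0.0, -1.8]
grip_width: 0.0196
grip_force: 50.0
[0.40623449 0.08679354 0.12697584] [-0.9999 -0.012  -0.0041] tip [0.52447546 0.08819983 0.06595662] [-0.39398011  0.0074608  -1.78495967]
scene [[280.3, 248.3], [265.1, 256.3], [249.2, 264.7], [219.8, 280.3]]
-0.11 [277.8 249.6] rows 244 [24, 30, 28, 61, 83, 74, 49, 30, 28, 27, 115, 143, 147]
-0.09 [271.5 253. ] rows 247 [29, 28, 23, 26, 27, 29, 26, 28, 25, 26, 84, 139, 179]
-0.06 [261.9 258.1] rows 252 [29, 25, 26, 28, 26, 26, 23, 27, 25, 27, 31, 54, 65]
-0.045 [256.9 260.7] rows 255 [26, 25, 27, 64, 81, 78, 50, 30, 26, 26, 72, 93, 121]
side [[279.5, 234.5], [262.2, 238.6], [244.2, 242.9], [211.5, 250.8]]
-0.11 [276.6 235.1] rows 229 [163, 144, 144, 143, 143, 128, 114, 114, 139, 152, 147, 146, 145]
-0.09 [269.5 236.9] rows 231 [108, 100, 93, 88, 102, 198, 226, 177, 112, 79, 76, 84, 92]
-0.06 [258.5 239.5] rows 234 [69, 67, 66, 61, 75, 153, 194, 154, 75, 53, 56, 62, 69]
-0.045 [252.9 240.9] rows 235 [64, 63, 56, 48, 59, 130, 183, 161, 87, 56, 60, 63, 67]
```

```bash
cat > t.py <<'E'
from h import *
o=robot.get_obs();p=np.array(o["position"]);M=R.from_quat(o["tool_rot"]).as_matrix();print(np.round(p,4),M[:,0].round(4),"tip",(p+M@[-.118,0,.0615]).round(4),np.round(o["ft_force"],1),np.round(o["moment"],2))
E
python3 -m crank '[[0,0,0.1,0,0,0,1],[0,0,0,0,0,0,1]]' >/dev/null; python3 t.py
```

```text
[0.4037 0.087  0.1254] [-9.999e-01 -1.250e-02  3.000e-04] tip [0.5217 0.0884 0.0639] [ 0.7  0.7 -1.2] [ 0.05  0.02 -0.  ]
```

Tip height is 0.0639 m, so I'll advance in small steps.

```bash
python3 -m crank '[[-0.5,0,0,0,0,0,1],[-0.3,0,0,0,0,0,1],[0,0,0,0,0,0,1]]' >/dev/null; python3 t.py;python3 -m crank '[[-0.4,0,0,0,0,0,1],[0,0,0,0,0,0,1]]' >/dev/null; python3 t.py;python3 -m crank '[[-0.4,0,0,0,0,0,1],[0,0,0,0,0,0,1]]' >/dev/null; python3 t.py
```

```text
[0.4126 0.087  0.1252] [-9.999e-01 -1.260e-02 -7.000e-04] tip [0.5306 0.0885 0.0638] [-0.5  0.8 -0.8] [0.06 0.03 0.05]
[0.4165 0.0871 0.1253] [-9.999e-01 -1.250e-02 -8.000e-04] tip [0.5346 0.0885 0.0639] [ 0.2  0.4 -1.5] [ 0.02  0.04 -0.01]
[0.4206 0.0871 0.1253] [-9.999e-01 -1.260e-02 -8.000e-04] tip [0.5386 0.0886 0.0639] [-0.6  0.3 -1.2] [ 0.04 -0.01  0.04]
```

```bash
python3 -m crank '[[-0.5,0,0,0,0,0,1],[-0.5,0,0,0,0,0,1],[0,0,0,0,0,0,1]]' >/dev/null; python3 t.py;python3 -m crank '[[-0.4,0,0,0,0,0,1],[0,0,0,0,0,0,1]]' >/dev/null; python3 t.py;python3 -m crank '[[-0.4,0,0,0,0,0,1],[0,0,0,0,0,0,1]]' >/dev/null; python3 t.py
```

```text
[0.4309 0.0872 0.1253] [-0.9999 -0.0125 -0.0012] tip [0.5489 0.0887 0.0639] [ 0.9 -0.4 -0.2] [0.03 0.04 0.04]
[0.4345 0.0873 0.1253] [-9.999e-01 -1.250e-02 -7.000e-04] tip [0.5525 0.0887 0.0639] [ 0.1  0.3 -2.2] [-0.01  0.02 -0.01]
[0.4386 0.0873 0.1253] [-9.999e-01 -1.260e-02 -8.000e-04] tip [0.5566 0.0888 0.0639] [ 0.4  0.4 -0.9] [0.04 0.03 0.02]
```

```bash
python3 -m crank '[[-0.2,0,0,0,0,0,1],[0.3,0,0.5,0,-0.05,0,1],[0.3,0,0.46,0,-0.05,0,1],[0.3,0,0.46,0,-0.05,0,1],[0,0,0,0,0,0,1]]' >/dev/null; python3 t.py;python3 -m crank '[[0.3,0,0.46,0,-0.05,0,1],[0,0,0,0,0,0,1]]' >/dev/null; python3 t.py
```

```text
[0.4322 0.0872 0.1106] [-0.9886 -0.0124 -0.15  ] tip [0.5581 0.0888 0.0675] [1.3 0.7 0.1] [0.06 0.18 0.03]
[0.4282 0.0874 0.1053] [-0.9808 -0.0119 -0.1947] tip [0.5559 0.089  0.068 ] [-0.2  0.1 -0.5] [-0.    0.18  0.02]
```

```bash
python3 -m crank '[[0.3,0,0.46,0,-0.05,0,1],[0,0,0,0,0,0,1]]' >/dev/null; python3 t.py;python3 -m crank '[[0.3,0,0.46,0,-0.05,0,1],[0,0,0,0,0,0,1]]' >/dev/null; python3 t.py; python3 - <<'E'
from h import *
# cover edge colour check: compare housing-top region with earlier picture
a=cv2.imread("pics/scene0.png").astype(int);b=cams.camera("scene")[:,:,::-1];cv2.imwrite("pics/s3.png",b)
c=cams.camera("side")[:,:,::-1];cv2.imwrite("pics/sd3.png",c)
f=cams.camera_info("scene")
Tf=lambda x,y,z:np.array([.6+x-.0125*y,.088+y+.0125*x,z])
for nm,th in(("shut",0),("open",.9)):
  for y in(-20,20):
    for r in(15,40,70):
        p=Tf(.012-r/1e3*np.cos(th),y/1e3,.074+r/1e3*np.sin(th));u,v=proj(f,p).round().astype(int);print(nm,y,r,(u,v),b[v,u].tolist(),a[v,u].tolist())
E
```

```text
[0.4284 0.0897 0.1022] [-0.973  -0.0111 -0.2305] tip [0.5574 0.0919 0.0696] [-0.5  0.1 -0.8] [-0.01  0.16 -0.08]
[0.4308 0.0919 0.1028] [-0.9685 -0.0097 -0.2487] tip [0.5604 0.0943 0.0726] [-0.5 -3.6 -1.8] [-0.57  0.33 -0.43]
shut -20 15 (np.int64(308), np.int64(237)) [109, 111, 110] [95, 96, 94]
shut -20 40 (np.int64(301), np.int64(241)) [127, 149, 180] [98, 98, 97]
shut -20 70 (np.int64(292), np.int64(246)) [48, 48, 48] [120, 121, 119]
shut 20 15 (np.int64(296), np.int64(231)) [104, 107, 106] [83, 81, 82]
shut 20 40 (np.int64(289), np.int64(235)) [107, 110, 109] [38, 36, 37]
shut 20 70 (np.int64(280), np.int64(240)) [49, 44, 45] [98, 99, 98]
open -20 15 (np.int64(310), np.int64(232)) [65, 64, 64] [29, 25, 27]
open -20 40 (np.int64(306), np.int64(227)) [64, 63, 61] [37, 37, 37]
open -20 70 (np.int64(300), np.int64(221)) [75, 75, 74] [94, 100, 109]
open 20 15 (np.int64(298), np.int64(226)) [56, 57, 55] [157, 161, 160]
open 20 40 (np.int64(293), np.int64(221)) [55, 57, 54] [100, 108, 115]
open 20 70 (np.int64(288), np.int64(215)) [57, 57, 57] [80, 87, 94]
```

```bash
python3 -m crank '[[-0.25,-0.25,-0.44,0,0.05,0,1],[-0.25,-0.25,-0.44,0,0.05,0,1],[-0.25,0,-0.44,0,0.05,0,1],[0,0,0,0,0,0,1]]' >/dev/null; python3 t.py
```

```text
[0.4366 0.0898 0.1158] [-0.992  -0.0185 -0.1247] tip [0.5613 0.0936 0.0696] [ 0.2  1.  -0.9] [-0.07  0.06  0.  ]
```

```bash
python3 -m crank '[[-0.2,-0.1,-0.5,0,0.06,0,1],[-0.1,-0.1,-0.45,0,0.06,0,1],[1,0,0,0,0,0,1],[1,0,0,0,0,0,1],[0,0,0,0,0,0,1]]' >/dev/null; python3 t.py; python3 -m crank '[[1,0,0,0,0,0,1],[1,0,-0.5,0,0,0,1],[0,0,0,0,0,0,1]]' >/dev/null; python3 t.py
```

```text
[0.4145 0.0877 0.1246] [-0.9998 -0.0201  0.0014] tip [0.5323 0.0916 0.063 ] [ 0.1  1.2 -0.3] [-0.02  0.02 -0.  ]
[0.3958 0.087  0.1301] [-9.998e-01 -1.980e-02 -8.000e-04] tip [0.5138 0.0909 0.0688] [ 0.6 -0.1 -1.2] [-0.02 -0.01  0.  ]
```

```bash
python3 -m crank '[[0,0,-4.5,0,0,0,1],[0,0,0,0,0,0.18,1],[0,0,0,0,0,0.18,1],[0,0,0,0,0,0.18,1],[0,0,0,0,0,0.18,1]]'>/dev/null; python3 -m crank '[[0,0,0,0,0,0.18,1],[0,0,0,0,0,0.15,1],[0,0,0,0,0,0,1]]'>/dev/null; python3 t.py; python3 - <<'E'
from h import *
o=robot.get_obs();p=np.array(o["position"]);M=R.from_quat(o["tool_rot"]).as_matrix()
for n in("scene","side"):
    f=cams.camera_info(n);im=cams.camera(n)[:,:,::-1];cv2.imwrite(f"pics/{n}5.png",im)
    g=im.astype(int).max(2)
    for a in (-.115,-.1,-.08,-.06):
        c=proj(f,p+M@[a,0,.0615]);u=int(round(c[0]));v=int(round(c[1]));print(n,a,c.round(1),"rows",v-8,g[v-8:v+9,u].tolist())
E
```

```text
[0.3974 0.0857 0.1749] [-0.5162  0.8562  0.0207] tip [ 0.4585 -0.0137  0.111 ] [ 0.1  0.1 -0.5] [-0.09  0.05  0.02]
scene -0.115 [289.8 258.8] rows 251 [146, 147, 146, 137, 134, 133, 120, 89, 63, 68, 109, 115, 126, 141, 143, 142, 132]
scene -0.1 [282.9 257.8] rows 250 [111, 113, 114, 113, 127, 118, 116, 158, 187, 184, 145, 142, 143, 140, 161, 181, 186]
scene -0.08 [273.6 256.5] rows 248 [145, 145, 166, 159, 149, 147, 148, 143, 176, 185, 171, 154, 181, 188, 190, 190, 188]
scene -0.06 [264.4 255.2] rows 247 [98, 98, 98, 98, 100, 102, 103, 124, 180, 188, 135, 155, 178, 200, 184, 162, 93]
side -0.115 [275.5 237.2] rows 229 [144, 141, 140, 139, 138, 138, 135, 109, 69, 66, 112, 141, 144, 144, 144, 145, 152]
side -0.1 [269.5 235.8] rows 228 [95, 112, 115, 111, 105, 99, 104, 156, 194, 175, 120, 84, 78, 79, 92, 97, 95]
side -0.08 [261.7 233.9] rows 226 [189, 135, 115, 120, 118, 106, 100, 151, 191, 178, 121, 70, 57, 51, 52, 55, 60]
side -0.06 [254.  232.1] rows 224 [218, 196, 174, 166, 142, 113, 107, 141, 189, 187, 129, 74, 62, 56, 48, 44, 40]
```

```bash
python3 -m crank '[[-5.25,-1.75,0,0,0,0,1],[-5.25,-1.75,0,0,0,0,1],[-5.25,-1.75,0,0,0,0,1],[-5.25,-1.75,0,0,0,0,1],[0,0,0,0,0,0,1]]'>/dev/null; python3 t.py; python3 -m crank '[[0,0,4,0,0,0,1],[0,0,4,0,0,0,1],[0,0,0.8,0,0,0,1],[0,0,0,0,0,0,1]]'>/dev/null; python3 t.py
```

```text
[ 0.4476 -0.1349  0.1695] [-0.5117  0.859   0.0159] tip [ 0.5084 -0.2349  0.1062] [ 0.6  0.4 -1.6] [ 0.06  0.04 -0.01]
[ 0.4451 -0.1273  0.0814] [-0.5158  0.8564  0.0223] tip [ 0.506  -0.2268  0.0173] [-0.1  0.6  0.1] [-0.11  0.01 -0.01]
```

```bash
python3 -m crank '[[0,0,0,0,-0.022,0,1],[0,0,0.6,0,0,0,1],[0,0,0.1,0,0,0,1],[0,0,0,0,0,0,1]]'>/dev/null; python3 t.py
```

```text
[ 0.4456 -0.128   0.0745] [-0.5145  0.8575 -0.0012] tip [ 0.5071 -0.2288  0.0132] [ 0.4  0.5 -1.7] [-0.07  0.04  0.05]
```

```bash
python3 -m crank '[[0,0,0.2,0,0,0,1],[0,0,0,0,0,0,1],[0,0,0,0,0,0,0.6],[0,0,0,0,0,0,0.6],[0,0,0,0,0,0,0.6]]'; python3 -m crank '[[0,0,-2,0,0,0,0.6],[0,0,-5,0,0,0,0.6],[0,0,-6,0,0,0,0.6],[5,0,-2,0,0,0,0.6],[0,0,0,0,0,0,0.6]]'
python3 - <<'E'
from h import *
i,im=snap("wrist","w6");i=cams.camera_info("wrist")
hsv=cv2.cvtColor(im,cv2.COLOR_BGR2HSV)
m=(((hsv[...,0]<8)|(hsv[...,0]>172))&(hsv[...,1]>170)&(hsv[...,2]>80)).astype(np.uint8)
for c in cv2.findContours(m,0,2)[0]:
    if cv2.contourArea(c)>300:
        r=cv2.minAreaRect(c);print(r,[ray(i,*q,.011).round(3).tolist() for q in cv2.boxPoints(r)])
b,_,=cams.camera("scene")[:,:,::-1],0
a=cv2.imread("pics/s3.png").astype(int);o=cv2.imread("pics/scene0.png").astype(int)
f=cams.camera_info("scene")
Tf=lambda x,y,z:np.array([.6+x-.0125*y,.088+y+.0125*x,z])
for th in(0,.9):
  for y in(-20,20):
    for r in(15,40,65):
        p=Tf(.012-r/1e3*np.cos(th),y/1e3,.074+r/1e3*np.sin(th));u,v=proj(f,p).round().astype(int);print(th,y,r,b[v,u],a[v,u],o[v,u])
for y in(30,60,80):
    u,v=proj(f,Tf(.037,y/1e3,.091)).round().astype(int);print("arm",y,b[v,u],o[v,u])
E
```

```text
time: 18.32
position: [0.4455, -0.1279, 0.0723]
tool_rot: [0.493, 0.87, 0.006, 0.004]
ft_force: [0.7, 0.4, 0.9]
grip_width: 0.0332
grip_force: 0.0
time: 18.95
position: [0.4153, -0.0835, 0.2236]
tool_rot: [0.492, 0.871, 0.006, 0.003]
ft_force: [-0.0, -0.7, -0.4]
grip_width: 0.0349
grip_force: 0.0
((316.5, 265.5), (99.0, 25.0), 90.0) [[0.407, -0.082, 0.011], [0.424, -0.072, 0.011], [0.471, -0.147, 0.011], [0.452, -0.158, 0.011]]
0 -20 15 [70 66 62] [109 111 110] [95 96 94]
0 -20 40 [55 53 51] [127 149 180] [98 98 97]
0 -20 65 [30 27 29] [40 40 41] [94 96 93]
0 20 15 [68 63 59] [104 107 106] [83 81 82]
0 20 40 [69 66 61] [107 110 109] [38 36 37]
0 20 65 [57 54 53] [57 56 53] [97 99 96]
0.9 -20 15 [69 63 61] [65 64 64] [29 25 27]
0.9 -20 40 [69 63 59] [64 63 61] [37 37 37]
0.9 -20 65 [28 27 24] [77 77 76] [ 99 107 115]
0.9 20 15 [69 65 62] [56 57 55] [157 161 160]
0.9 20 40 [29 28 31] [55 57 54] [100 108 115]
0.9 20 65 [31 28 28] [88 88 86] [ 87  94 101]
arm 30 [32 30 32] [157  97  53]
arm 60 [32 31 31] [176  98  33]
arm 80 [30 28 30] [180 100  38]
```

```bash
python3 -m crank '[[0,0,-6,0,0,0,0.6],[5,3,0,0,0,0,0.6],[5,3,0,0,0,0,0.6],[5,3,0,0,0,0,0.6],[5,3,0,0,0,0,0.6]]'>/dev/null; python3 -m crank '[[5,3,0,0,0,0,0.6],[5,3,0,0,0,0,0.6],[5,3,0,0,0,0,0.6],[5,3,0,0,0,0,0.6],[0,0,0,0,0,0,0.6]]'
python3 - <<'E'
from h import *
b=cams.camera("scene")[:,:,::-1];cv2.imwrite("pics/s7.png",b)
o=cv2.imread("pics/scene0.png").astype(int)
f=cams.camera_info("scene")
Tf=lambda x,y,z:np.array([.6+x-.0125*y,.088+y+.0125*x,z])
for th in(0,.9):
  for y in(-20,0,20):
    for r in(15,40,65):
        p=Tf(.012-r/1e3*np.cos(th),y/1e3,.074+r/1e3*np.sin(th));u,v=proj(f,p).round().astype(int);print(th,y,r,b[v,u],o[v,u])
for y in(30,60,80):
    u,v=proj(f,Tf(.037,y/1e3,.091)).round().astype(int);print("arm",y,b[v,u],o[v,u])
d=(np.abs(b.astype(int)-o).max(2)>40).astype(np.uint8)
d[:150]=0
for c in cv2.findContours(d,0,2)[0]:
    if cv2.contourArea(c)>15:print(cv2.boundingRect(c))
E
```

```text
time: 20.3
position: [0.4177, 0.3836, 0.2842]
tool_rot: [0.491, 0.871, 0.007, 0.004]
ft_force: [1.1, -0.8, -1.1]
grip_width: 0.0347
grip_force: 0.0
0 -20 15 [108 110 110] [95 96 94]
0 -20 40 [ 93 116 156] [98 98 97]
0 -20 65 [28 29 28] [94 96 93]
0 0 15 [102 114 119] [33 34 31]
0 0 40 [169 179 177] [50 50 49]
0 0 65 [32 35 38] [128 132 129]
0 20 15 [104 106 105] [83 81 82]
0 20 40 [105 108 106] [38 36 37]
0 20 65 [106 109 108] [97 99 96]
0.9 -20 15 [62 63 61] [29 25 27]
0.9 -20 40 [62 63 61] [37 37 37]
0.9 -20 65 [63 65 63] [ 99 107 115]
0.9 0 15 [55 55 54] [31 31 32]
0.9 0 40 [57 57 56] [137 142 143]
0.9 0 65 [71 71 71] [100 108 114]
0.9 20 15 [55 56 53] [157 161 160]
0.9 20 40 [53 54 54] [100 108 115]
0.9 20 65 [59 58 59] [ 87  94 101]
arm 30 [101  56  31] [157  97  53]
arm 60 [143  81  42] [176  98  33]
arm 80 [123  86  70] [180 100  38]
(314, 463, 30, 17)
(25, 410, 45, 42)
(120, 341, 20, 16)
(22, 328, 27, 16)
(335, 320, 16, 11)
(102, 313, 12, 14)
(293, 307, 23, 19)
(378, 286, 15, 9)
(340, 272, 16, 10)
(60, 258, 33, 35)
(112, 254, 25, 51)
(238, 253, 52, 37)
(199, 243, 26, 12)
(98, 237, 27, 14)
(0, 236, 10, 13)
(337, 234, 12, 11)
(256, 211, 76, 40)
(125, 150, 41, 14)
(36, 150, 16, 20)
```

```bash
python3 - <<'E'
from h import *
b=cv2.imread("pics/s7.png");f=cams.camera_info("scene")
Tf=lambda x,y,z:np.array([.6+x-.0125*y,.088+y+.0125*x,z])
for y in (0,30,60,80):print(proj(f,Tf(.037,y/1e3,.083)).round(1))
print(b[206:232:2,276:312:2].max(2))
a=cv2.imread("pics/s2.png");print(cv2.resize(a,None,fx=.2,fy=.2,interpolation=cv2.INTER_AREA)[16:42:2,36:72:2].max(2))
E
```

```text
[313.7 225.1]
[304.6 221. ]
[295.8 217. ]
[290.  214.4]
[[ 63 127 174 110 110 158 179 179 179 180 181 180 181 177 164 197 187 153]
 [147 208 175 117 117 159 181 181 181 178 179 181 182 181 180 177 182 175]
 [193 176 169 113 113 158 181 181 181 179 178 180 180 180 180 181 179 181]
 [175 173 166  89 116  69  57 123 148 178 178 178 179 179 180 178 177 193]
 [173 172 167  80  65  31  32  81 117 167 143 178 181 180 179 179 177 177]
 [173 170 117  76  65  68  62  71  62  49  62 121 120 171 178 179 178 178]
 [131  84  76  78  94  66  63  71  70  71  45  32  52  36  66 123 119  60]
 [ 75  75 102 102 103 100  58  56  59  70  69  45  28  29  28  28  26  40]
 [ 80  87  81  80 116 110 103  61  55  54  61  63  73  42  28  24  26  26]
 [ 85  83  82  79 111 109 109  94  55  56  54  53  57  69  50  25  31  30]
 [ 91  88  86 109 121 118 112  83  67  53  53  56  55  54  66  47  30  30]
 [ 87 130 127 124  90  89  72  75  99  91  55  57  56  56  54  65  42  28]
 [ 94 101  88  95  80  81 101 107 114 110  91  56  54  55  53  58  62  37]]
[[ 65  37  28  26  25  29  34  55 180 180 181 182 181 178 168 195 18
[... 207 characters left out ...]
180 179 181 179 178 190]
 [174 144  32  27  29  30  35  89 160 175 179 179 181 181 179 180 178 179]
 [174 143  32  27  29  29  36  42  78 122 124 142 174 182 179 180 179 176]
 [132  78  32  32  27  29  36  27  29  32  53  78  92  94 124 147 108  63]
 [ 75  74  64  37  30  26  35  31  26  26  30  29  31  29  28  27  27  38]
 [115 116 110 107  91  80  99  90  50  32  28  28  30  30  27  25  29  28]
 [131 130 127 121 115 111 109 107 109  98  77  47  27  28  28  26  30  31]
 [138 135 133 126 121 117 111 111 106 115 118 110 100  72  26  25  29  31]
 [134 130 129 124 121 119 111 104 111 117 112 110 108  78  26  28  27  30]
 [135 132 135 135 123 115 107 109 112  87  69  66  75  70  26  28  30  29]]
```

```bash
python3 -c "
from rig import ticket
print(ticket.hand_in())"
```

```text
the job is handed in; nothing more can be done
None
```

I handed the job in after about 20 s of robot time: the isolator handle is off at its stop, the fuse cover is open, and the small screwdriver is back on the bench close to where it started. I checked the end state only by pixel values and calculated positions, because my 10 picture views were used up.

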